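# Take the reel of edging off the leaning spindle

### The arm

A 6-joint arm with a two-finger parallel gripper is mounted at the origin on the work surface. World frame = base frame: x ahead of the robot, y to its left, z up, the work surface at z = 0. Lengths are in m, angles in rad, forces in N, time in s.
With the tool pointing down it reaches from about 0.275 to 0.825 m from the base axis. Payload 4.9 kg.
Tool frame: the origin (TCP) lies midway between the tips of the shut fingers; the grasp point (between the pads) lies 19 mm behind it (grip_point_offset is the distance from the TCP to the grasp point, in m); z points along the fingers, y is the line along which they close (so a half turn about z gives the same grasp; the last joint's range is limited). The gripper opens to 85 mm and grips with 20 to 120 N. Pads are 22 mm wide; open, the fingers measure 114 mm over their backs; the gripper's body (76 mm by 85 mm) begins 54 mm behind the grasp point. The pads swing forward as they close: fully open they stand 13 mm farther back than shut.
Start: joints at [1.15, 0.326, -0.193, 1.052, 0, 1.437], TCP at [0.156, 0.528, 0.231] pointing down, gripper open.
Joint ranges: [-2.65, 2.65], [-0.97, 1.79], [-1.3, 1.35], [-1.93, 2.1], [-1.47, 1.37], [-3.14, 3.14]. Speed limits (rad/s): [2.57, 2.57, 3.14, 3.14, 3.14, 3.14].

### API

Orientations are given as a rotation vector (axis times angle).
In Python, from cell import * gives the robot as it stands. Calls block until the motion is done:
- movep(position, orientation): joint-space move of the TCP to a pose.
- move_l(position, velocity=0.15, rot=None, until_force=None): straight line of the TCP; rot=None keeps the orientation; velocity is the mean speed in m/s. With until_force (N) it stops when the force on the tool has changed by that much, and returns True; else False.
- set_joints(angles): joint-space move.
- let_go() and grab(newtons=None): open the fingers fully, or close them until they stop; newtons is the grip in N (None keeps the last).
- sleep(seconds).
- ik(position, orientation): joint angles nearest the present ones, or None.
- get_state(): the state.
- grab_frame(name): name is "scene" or "top"; returns a dict with "img" (400x640x3 uint8, red, green, blue), "fx", "fy", "cx", "cy" (pixels), "k1" (the pictures are not rectified: a ray, as slopes to the right and down, at radius r is drawn at 1 + k1 r^2 times it, then the intrinsics apply), "cam_to_world" (4x4, takes a point from camera to world coordinates). Camera axes: x right, y down, z forward; pixel columns grow to the right and rows downward; lengths in m; the calibration is good to about 2 mm. A picture is of the moment at which its call begins. There is no depth.
A pose or a line that the arm cannot do raises MotionError and nothing moves.
- sign_off(): hands the job in; it is judged then, once.
Trained networks look in the newest picture that a camera, given by its name, has taken for a name from the list of things; names that differ only in an ending like _2 or _b are one class to them, and where a whole thing is asked for, a point or a joint stands for the part that bears it (a point fixed in the world has none). Each returns a list of dicts, best first, with "score" (0 to 1); they miss things now and then, are a little off and sometimes report something else, mostly with a low value. They report only what shows in the picture. A call takes as long as a camera call. They do not tell look-alikes from the thing itself.
- spot_in(camera, name): "centre" ([column, row] in pixels, amid what is visible of it).
- silhouettes(camera, name): "mask" (400x640 bool, what is visible of it) and "centre" ([column, row] in pixels, amid what is visible of it).
- tip_of(camera, name): "centre" ([column, row] in pixels: a listed point, or the origin of a listed thing).
The state is a dict: "clock": time; "q": joint angles; "joint_velocities": joint speeds; "tau": joint torques, N m; "position": TCP position; "eef_rot": TCP orientation; "contact_force": force on the tool from outside, world axes, zero at the start; "wrist_torque": the same for the moment, N m; "finger_gap": opening from 0.0 (shut) to 1.0 (fully open); "grasp_force": force on a finger pad.
Only numpy, scipy, OpenCV 4.12 (cv2) and the standard library are available. Lean on these libraries where they do the work, as an engineer would, in place of code of your own. Each camera call takes 0.05 s, during which the arm holds its last target. There are 200 camera calls.

### The job

Swing the keeper fully aside, then slide the reel of edging off its leaning spindle, straight along the spindle without wrenching it. Set the reel down gently, flat and collar up, inside the shallow wooden tray, and leave the keeper swung aside. Do not push against the light bar that hangs over the spindle, drop the reel, or disturb the battery, the glue bottle or the sanding block.

Things in the scene. Friction and masses are not known exactly. Their poses are not given: they have to be found in the camera images.
- spindle_foot (a point): Steel spindle of the reel stand: a round post, 21 mm diameter, leaning 40 deg from vertical. Point: its foot, on the face of the 60 mm seat disc, 70 mm above the bench; the post's end is 86 mm on. z: along the spindle, out of its free end (up and towards the robot's side); y: level, towards the keeper's pivot pin (14 mm thick, 100 mm off, parallel); x: up the slope, away from the robot.
- keeper (a joint): Flat steel arm, 16 x 5 mm, 118 mm long from its pivot, turning square to the spindle, its underside 88 mm from the foot (8 mm over the reel). 0: it lies across the spindle's end and bars the reel. Grows as the free end swings down the slope, to the robot's side; stop at 1.9 rad. Starts at 0 to 0.3. Friction (0.06 N m) holds it where left. Over 0.8 clears the reel; fully aside is 1.2 or more.
- keeper_pivot (a point): The keeper's pivot: on the hinge axis, at the arm's underside. z parallel to the spindle; the arm extends along -y of this frame, which turns with the keeper, about -z as the joint grows (at 0 its axes are the spindle's).
- keeper_knob (a point): The keeper's grip: a round black knob, 16 mm diameter, 45 mm tall, standing on the arm 65 mm from the pivot, parallel to the spindle. Point: on its axis, 23 mm above the arm's upper face and 22 mm below the knob's top (28 mm along z from the pivot point). Turns with the keeper; z along the knob.
- reel_center (a point): Reel of wooden edging, loose, 0.2 to 0.45 kg: wound body between brown card flanges of 84 mm diameter, 40 mm tall in all, and on it a plain card collar to grip, 40 mm diameter, 40 mm tall. Bore 26 mm, right through. Point: on the axis, half-way up (40 mm above the lower face), at the upper flange's face. z towards the collar. Starts on the seat disc, up to 3 mm off axis; free after sliding 90 mm.
- light: Work-light bar over the spindle, fixed to the stand. Origin: middle of its near lower edge (28 mm nearer the robot's side than the spindle's foot, 193 mm above the bench). Bar 290 mm long (along y), 32 mm deep (+x), 45 mm tall (z up), on two 16 mm square uprights 135 mm to either side. It leaves no room for a gripper coming straight down on the collar; along the spindle's lean the way is free.
- tray_in (a point): Shallow square wooden tray, fixed on the bench, 160 x 160 mm outside, walls 6 mm thick and 30 mm high. Point: centre of its inner floor, 6 mm above the bench (148 x 148 mm inside); x and y along its walls, z up.
- reel: The same reel; origin at the centre of its lower face, z along the bore towards the collar.
- stand: The fixed reel stand with spindle, light bar and keeper, on a white board 200 x 300 x 12 mm (130 mm to the near side, 70 mm to the far side). Origin on the bench straight below the spindle's foot, z up, x away from the robot's side, y as the spindle's.
- battery: Bystander: tool battery, black with a yellow top, 110 x 72 x 57 mm, loose; origin at the centre of its underside.
- glue: Bystander: white glue bottle, 60 mm diameter, 160 mm tall, loose; origin at the centre of its underside.
- sander: Bystander: wooden sanding block with a dark grip, 120 x 70 x 50 mm, loose; origin at the centre of its underside.
Mind the look-alikes: they are no part of the job. What is shaped like the reel but turquoise is not meant.

How it is judged:
By the outcome, as a careful person would: the job done as asked, in the order asked, and still so for the second after the job is handed in, with the robot touching nothing.
It also fails if it takes over 54 s, if anything falls off the work surface, if the arm or the gripper's body presses on something with over 40 N, if the wrist force passes 120 N, or if a joint passes its speed limit or range.

## Working session

There is one attempt and no reset: what is moved stays moved. The work goes in short steps, each a Python script; the robot and the scene stay as the last script left them, time stands still between calls to the robot, and variables do not carry over. Pictures are saved under pics/ and viewed, at most 10 in all, crops included, and the job is handed in when it is done.

```bash
mkdir -p pics; cat > h.py <<'E'
from cell import *
import numpy as np, cv2
def ray(f,px):
    x=(px[0]-f["cx"])/f["fx"]; y=(px[1]-f["cy"])/f["fy"]; rd=np.hypot(x,y); r=rd
    for _ in range(20): r=rd/(1+f["k1"]*r*r)
    s=r/rd if rd>0 else 1
    T=np.array(f["cam_to_world"]); d=T[:3,:3]@np.array([x*s,y*s,1]); return T[:3,3],d/np.linalg.norm(d)
def proj(f,P):
    T=np.array(f["cam_to_world"]); p=T[:3,:3].T@(np.array(P)-T[:3,3]); x,y=p[0]/p[2],p[1]/p[2]; k=1+f["k1"]*(x*x+y*y)
    return np.array([f["fx"]*x*k+f["cx"],f["fy"]*y*k+f["cy"]])
def tri(rs):
    A=np.zeros((3,3));b=np.zeros(3)
    for o,d in rs:
        M=np.eye(3)-np.outer(d,d);A+=M;b+=M@o
    P=np.linalg.solve(A,b); return P,[np.linalg.norm((np.eye(3)-np.outer(d,d))@(P-o)) for o,d in rs]
def atz(f,px,z):
    o,d=ray(f,px); return o+d*(z-o[2])/d[2]
def save(f,n): cv2.imwrite(f"pics/{n}.png",f["img"][:,:,::-1])
E
python3 - <<'E'
from h import *
F={c:grab_frame(c) for c in("scene","top")}
for c in F: save(F[c],c+"0"); print(c,np.round(F[c]["cam_to_world"],3).tolist(),F[c]["fx"],F[c]["k1"])
for n in["spindle_foot","keeper_pivot","keeper_knob","reel_center","tray_in","light","stand","battery","glue","sander"]:
    for c in F: print(n,c,[(np.round(d["centre"],1).tolist(),round(d["score"],2)) for d in tip_of(c,n)])
print(get_state())
E
```

```text
scene [[-0.677, 0.555, -0.483, 1.107], [0.736, 0.494, -0.464, 0.589], [-0.019, -0.669, -0.743, 0.939], [0.0, 0.0, 0.0, 1.0]] 436.5320924407638 -0.09880526387783023
top [[-0.008, -0.989, 0.15, 0.411], [-1.0, 0.013, 0.027, 0.102], [-0.029, -0.149, -0.988, 1.267], [0.0, 0.0, 0.0, 1.0]] 511.31838252821245 -0.12204851765783963
spindle_foot scene [([334.6, 234.3], 0.7), ([253.3, 267.9], 0.57)]
spindle_foot top []
keeper_pivot scene []
keeper_pivot top [([265.6, 222.4], 0.84)]
keeper_knob scene [([365.4, 198.3], 0.5)]
keeper_knob top [([293.7, 228.4], 0.81)]
reel_center scene [([341.2, 218.9], 0.95), ([300.5, 316.9], 0.76), ([465.7, 263.2], 0.64)]
reel_center top [([308.1, 210.5], 0.95), ([191.3, 269.6], 0.87), ([279.8, 118.9], 0.58)]
tray_in scene [([234.1, 190.8], 0.69)]
tray_in top [([446.0, 182.9], 0.79)]
light scene [([339.5, 190.9], 0.62), ([365.9, 200.4], 0.28)]
light top [([306.1, 197.9], 0.86)]
stand scene [([333.2, 246.9], 0.59), ([328.0, 172.5], 0.49)]
stand top [([310.5, 202.9], 0.71)]
battery scene [([328.0, 174.0], 0.72)]
battery top [([394.7, 283.7], 0.92), ([311.3, 209.0], 0.72)]
glue scene [([254.9, 265.9], 0.59)]
glue top [([356.6, 135.4], 0.91)]
sander scene [([394.9, 207.2], 0.89)]
sander top [([297.1, 295.3], 0.86)]
{'clock': 1.1, 'q': array([ 1.14982338e+00,  3.26197113e-01, -1.92604965e-01,  1.05200002e+00,
       -1.76659191e-05,  1.43660538e+00]), 'joint_velocities': array([-0.00015985, -0.00020006,  0.00110363,  0.0011707 ,  0.00028762,
        0.00165585]), 'tau': array([ 7.27725510e-04, -4.43339467e+01,  2.62760425e+01,  1.12003956e-03,
       -3.49587408e-04, -1.14899365e-06]), 'position': array([0.15557196, 0.52755315, 0.23128052]), 'eef_rot': array([ 4.48931792e-01,  3.10933559e+00, -1.63242922e-05]), 'contact_force': array([0.11056291, 0.34043606, 0.65910104]), 'wrist_torque': array([ 0.02270096, -0.03406228, -0.01435522]), 'grasp_force': 0.0, 'finger_gap': 0.9970193725209424}
```

View pics/scene0.png

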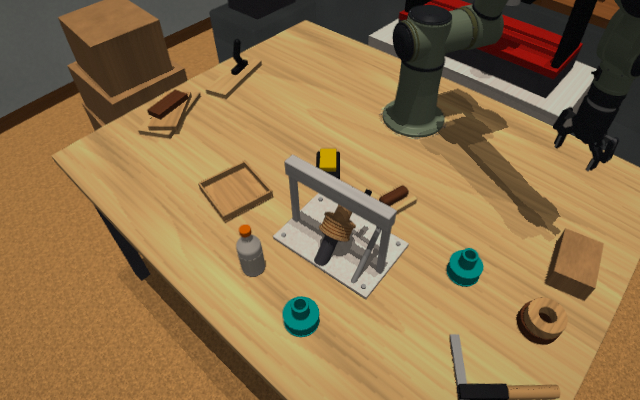

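View pics/top0.png

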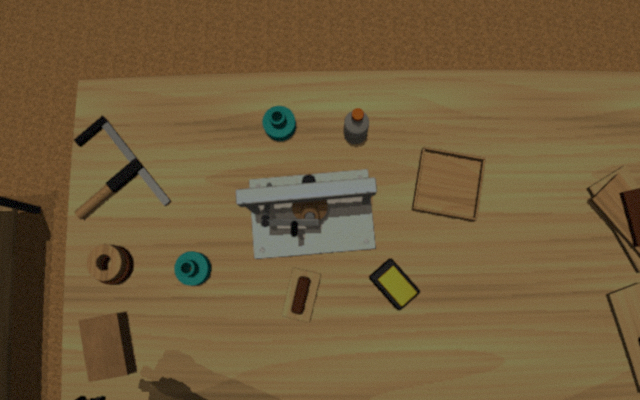

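Scene view: stand with the brown reel at about (338,225), tray at (236,190), glue at (250,252), battery at (328,160). Top view: stand at about (310,210), knob at (294,228), tray at (448,184), sander at (302,295), battery at (395,284). The turquoise look-alikes stand off to the side. I'll fit the stand model to the detections and zoom in to check it.

```bash
cat >> h.py <<'E'
from scipy.spatial.transform import Rotation as R
from scipy.optimize import least_squares
s40,c40=np.sin(np.radians(40)),np.cos(np.radians(40))
RS=np.array([[c40,0,-s40],[0,1,0],[s40,0,c40]])
class Stand:
    def __init__(s,x,y,yaw,th):
        s.o=np.array([x,y,0]);s.Rz=R.from_euler('z',yaw).as_matrix();s.foot=s.o+[0,0,.07];s.S=s.Rz@RS;s.th=th
    def sp(s,p): return s.foot+s.S@np.array(p)
    def st(s,p): return s.o+s.Rz@np.array(p)
    def knob(s,th=None,z=.028,r=.065):
        th=s.th if th is None else th
        return s.sp([-r*np.sin(th),.1-r*np.cos(th),.088+z])
E
cat > fit.py <<'E'
from h import *
F={c:grab_frame(c) for c in("scene","top")}
T=F["top"];S=F["scene"]
obs=[]
def near(c,n,px,tol=15):
    for d in tip_of(c,n):
        if np.hypot(*(np.array(d["centre"])-px))<tol: return d["centre"]
D={"foot":[("scene",near("scene","spindle_foot",[334,234]))],
"pivot":[("top",near("top","keeper_pivot",[266,222]))],
"knob":[("top",near("top","keeper_knob",[294,228])),("scene",near("scene","keeper_knob",[365,198]))],
"reel":[("top",near("top","reel_center",[308,210])),("scene",near("scene","reel_center",[341,219]))],
"light":[("top",near("top","light",[306,198])),("scene",near("scene","light",[339,191]))],
"stand":[("top",near("top","stand",[310,203])),("scene",near("scene","stand",[333,247]))]}
def pts(v):
    s=Stand(*v); return {"foot":s.foot,"pivot":s.sp([0,.1,.088]),"knob":s.knob(),"reel":s.sp([0,0,.04]),"light":s.st([-.028,0,.193]),"stand":s.o}
def res(v):
    p=pts(v); return np.concatenate([proj(F[c],p[k])-o for k in D for c,o in D[k] if o is not None])
g=atz(T,[310,203],0)
r=least_squares(res,[g[0],g[1],0,.2],loss="soft_l1",f_scale=1.5)
print("fit",r.x.round(4))
for k in D:
    for c,o in D[k]:
        if o is not None: print(k,c,np.round(o,1),(proj(F[c],pts(r.x)[k])-o).round(1))
    if len(D[k])==2 and all(o is not None for c,o in D[k]): print("  tri",[x for x in map(lambda a:np.round(a,4),tri([ray(F[c],o) for c,o in D[k]]))],"model",pts(r.x)[k].round(4))
t=[ray(T,near("top","tray_in",[446,183])),ray(S,near("scene","tray_in",[234,191]))]; print("tray",tri(t),atz(T,[446,183],.006))
for n in("battery","glue","sander"):
    print(n,[atz(T,d["centre"],0).round(3) for d in tip_of("top",n)])
s=Stand(*r.x)
ims=[]
for c,(u,v,w,h) in (("top",(230,160,160,110)),("scene",(255,150,160,140))):
    im=F[c]["img"][:,:,::-1].copy(); k=5 if c=="top" else 5
    b=cv2.resize(im[v:v+h,u:u+w],None,fx=k,fy=k,interpolation=cv2.INTER_CUBIC)
    def dr(P,Q,col): 
        a=(proj(F[c],P)-[u,v]+.5)*k;e=(proj(F[c],Q)-[u,v]+.5)*k; cv2.line(b,tuple(int(i) for i in a),tuple(int(i) for i in e),col,1)
    cs=[s.st(p) for p in([-.13,-.15,.012],[.07,-.15,.012],[.07,.15,.012],[-.13,.15,.012])]
    for i in range(4): dr(cs[i],cs[(i+1)%4],(0,0,255))
    dr(s.foot,s.sp([0,0,.086]),(0,255,0)); dr(s.knob(z=.005),s.knob(z=.05),(255,0,255)); dr(s.st([-.028,-.145,.193]),s.st([-.028,.145,.193]),(255,0,0)); dr(s.sp([0,.1,.088]),s.knob(z=0,r=.118),(0,255,255))
    ims.append(b)
cv2.imwrite("pics/zt.png",ims[0]);cv2.imwrite("pics/zs.png",cv2.resize(ims[1],None,fx=.8,fy=.8))
E
python3 fit.py
```

```text
fit [ 0.6031  0.1612  0.0882 -0.058 ]
foot scene [332.1 235.3] [ 1.8 -1.9]
pivot top [266.1 222.7] [-0.9 -0.6]
knob top [293.1 224.5] [0.7 0.4]
knob scene [365.9 197.2] [-2.1  0.9]
  tri [array([0.5278, 0.1926, 0.1661]), array([0.002, 0.002])] model [0.5286 0.1898 0.1613]
reel top [308.6 210.3] [ 0.6 -3.9]
reel scene [339.6 219.7] [ 0.6 -0.4]
  tri [array([0.5719, 0.1577, 0.0922]), array([0.0039, 0.0039])] model [0.5775 0.1589 0.1006]
light top [303.6 198.5] [3.6 2.8]
light scene [341.2 192.5] [0.4 1. ]
  tri [array([0.5806, 0.1642, 0.2045]), array([0.0018, 0.0018])] model [0.5752 0.1587 0.193 ]
stand top [310.5 202.8] [-0.2 -0.9]
stand scene [331.4 248.6] [2.2 1.1]
  tri [array([0.6028, 0.1578, 0.0008]), array([0.0034, 0.0034])] model [0.6031 0.1612 0.    ]
tray (array([ 0.64415515, -0.178494  ,  0.01771691]), [np.float64(0.0039095053555354255), np.float64(0.003909505355535324)]) [ 0.6458816  -0.18019528  0.006     ]
battery [array([ 0.396, -0.046,  0.   ])]
glue [array([0.778, 0.047, 0.   ])]
sander [array([0.368, 0.189, 0.   ])]
```

View pics/zt.png

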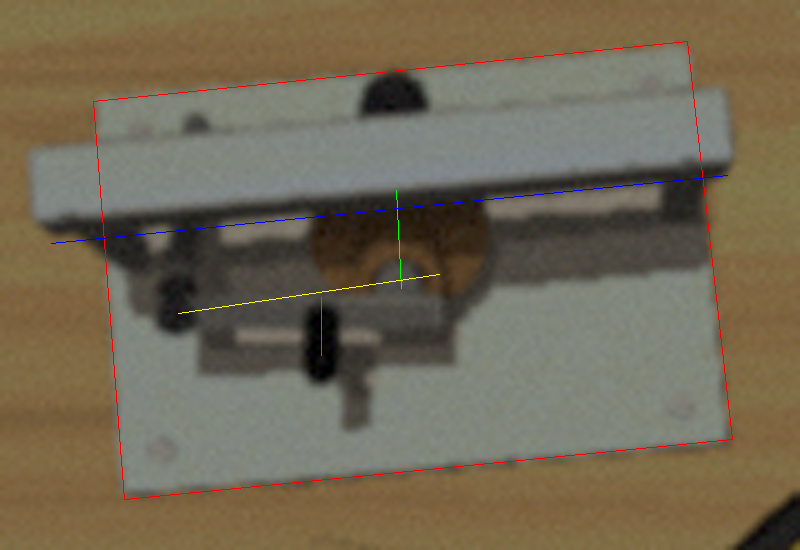

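View pics/zs.png

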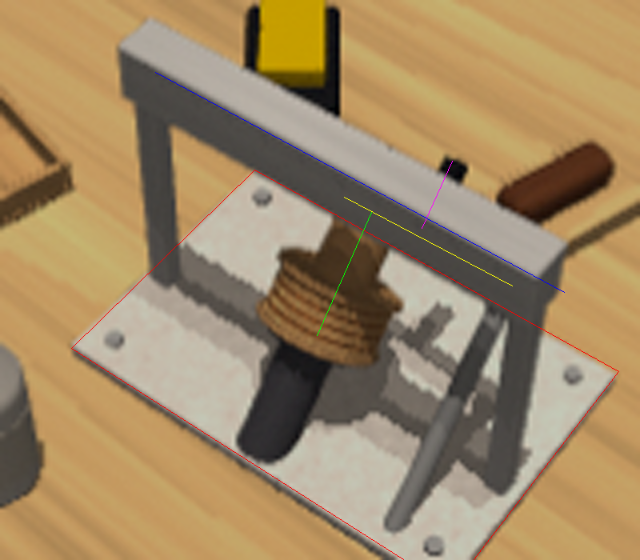

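Top zoom: the board outline matches. The arm runs from about (190,310) to (442,310) and the knob from (320,305) to (320,375), so the keeper is at about 0.12 rad, a bit more than the fit gave. Scene zoom: the board edges and the knob top at (453,165) agree with the model. Next I'll check the reach for the plan.

```bash
cat >> h.py <<'E'
ST=Stand(.6031,.1612,.0882,.12)
def tool(th=0,flip=False):
    return R.from_matrix(ST.S@R.from_euler('z',-th).as_matrix()@np.diag([1,-1,-1] if flip else [-1,1,-1])).as_rotvec()
def kp(th,xk,yk,z):  # point in keeper frame at angle th
    return ST.sp(np.array([0,.1,.088])+R.from_euler('z',-th).as_matrix()@np.array([xk,yk,z]))
E
python3 - <<'E'
from h import *
for fl in(0,1):
    for n,p,th in[("pre",kp(.05,.03,-.065,.11),0),("in",kp(.05,.03,-.065,.017),0),("a.8",kp(.8,.019,-.065,.017),.8),("a1.6",kp(1.6,.019,-.065,.017),1.6),("a1.6fix",kp(1.6,.019,-.065,.017),.9),("out",kp(1.6,.03,-.065,.13),.9),("reelpre",ST.sp([0,0,.17]),0),("reel",ST.sp([0,0,.047]),0),("off",ST.sp([0,0,.2]),0)]:
        q=ik(p,tool(th,fl)); print(fl,n,np.round(p,3),None if q is None else np.round(q,2))
F=grab_frame("top");G=grab_frame("scene")
for n,f in(("top",F),("scene",G)):
  for d in silhouettes(n,"tray_in")+silhouettes(n,"reel")[:1]:
    m=d["mask"].astype(np.uint8); print(n,d["score"],m.sum(),np.round(d["centre"],1))
for d in tip_of("top","tray_in"): print(atz(F,d["centre"],.006))
print(atz(F,[448.5,184.3],.03)); save(F,"x")
for y in(0,.7,1.57):
    for p in([.645,-.18,.053],[.645,-.18,.25]):
        print(y,ik(p,(R.from_euler('z',y)*R.from_euler('x',np.pi)).as_rotvec()))
E
```

```text
0 pre [0.494 0.185 0.239] [ 0.3  -0.11 -0.95  0.04 -0.13  0.16]
0 in [0.553 0.191 0.168] [ 0.26  0.14 -0.95 -0.21 -0.11  0.14]
0 a.8 [0.507 0.194 0.129] [ 0.31  0.17 -1.09 -0.37 -0.14  0.97]
0 a1.6 [0.479 0.233 0.108] [ 0.44  0.22 -1.11 -0.43 -0.23  1.88]
0 a1.6fix [0.479 0.233 0.108] [ 0.44  0.22 -1.11 -0.43 -0.23  1.18]
0 out [0.407 0.216 0.195] [ 0.5  -0.14 -1.12 -0.06 -0.26  1.22]
0 reelpre [0.494 0.152 0.2  ] [ 0.2  -0.07 -1.05 -0.11 -0.07  0.08]
0 reel [0.573 0.159 0.106] [ 0.17  0.29 -1.01 -0.43 -0.06  0.07]
0 off [0.475 0.15  0.223] [ 0.2  -0.16 -1.04 -0.01 -0.07  0.09]
1 pre [0.494 0.185 0.239] [ 0.3  -0.11 -0.95  0.04 -0.13 -2.98]
1 in [0.553 0.191 0.168] [ 0.26  0.14 -0.95 -0.21 -0.11 -3.01]
1 a.8 [0.507 0.194 0.129] [ 0.31  0.17 -1.09 -0.37 -0.14 -2.17]
1 a1.6 [0.479 0.233 0.108] [ 0.44  0.22 -1.11 -0.43 -0.23 -1.27]
1 a1.6fix [0.479 0.233 0.108] [ 0.44  0.22 -1.11 -0.43 -0.23 -1.97]
1 out [0.407 0.216 0.195] [ 0.5  -0.14 -1.12 -0.06 -0.26 -1.92]
1 reelpre [0.494 0.152 0.2  ] [ 0.2  -0.07 -1.05 -0.11 -0.07 -3.06]
1 reel [0.573 0.159 0.106] [ 0.17  0.29 -1.01 -0.43 -0.06 -3.08]
1 off [0.475 0.15  0.223] [ 0.2  -0.16 -1.04 -0.01 -0.07 -3.05]
top 0.64 4277 [446.2 183. ]
top 0.96 940 [279.2 124.3]
scene 0.76 2656 [236.7 188.7]
scene 0.46 820 [338.  227.8]
scene 0.94 1096 [463.2 265.9]
[ 0.63808232 -0.18087356  0.03      ]
0 [-0.3822773   0.69385803 -0.06509609  0.81184221  0.          2.75931536]
0 [-0.3822773   0.54730614  0.1994363   1.22292649  0.          2.75931536]
0.7 [-0.3822773   0.69385803 -0.06509609  0.81184221  0.          2.05931536]
0.7 [-0.3822773   0.54730614  0.1994363   1.22292649  0.          2.05931536]
1.57 [-0.3822773   0.69385803 -0.06509609  0.81184221  0.          1.18931536]
1.57 [-0.3822773   0.54730614  0.1994363   1.22292649  0.          1.18931536]
```

```bash
python3 - <<'E'
from h import *
grab(20)
movep(kp(.05,.031,-.065,.11),tool(0))
print(move_l(kp(.05,.031,-.065,.017),.1,until_force=6), get_state()["contact_force"].round(1))
f0=get_state()["contact_force"]
for th in np.arange(.15,1.66,.25):
    move_l(kp(th,.019,-.065,.017),.09,rot=tool(th)); s=get_state(); print(round(th,2),(s["contact_force"]-f0).round(1),(s["position"]-kp(th,.019,-.065,.017)).round(4))
move_l(kp(1.5,.03,-.065,.017),.1)
move_l(kp(1.5,.03,-.065,.13),.2)
f=grab_frame("top");save(f,"k1"); g=grab_frame("scene")
for c,fr in(("top",f),("scene",g)): print(c,tip_of(c,"keeper_knob")[:2],tip_of(c,"reel_center")[:3])
for th in(.1,.9,1.2,1.4,1.65): print(th,proj(f,ST.knob(th)),proj(g,ST.knob(th)))
print(get_state()["clock"])
cv2.imwrite("pics/k1z.png",cv2.resize(np.hstack([f["img"][150:280,220:390],g["img"][140:270,270:440]])[:,:,::-1],None,fx=2.35,fy=2.35,interpolation=cv2.INTER_CUBIC))
E
```

```text
False [0.2 0.1 1.2]
0.15 [ 0.3 -0.8 -1.2] [-0.0001  0.0001  0.0005]
0.4 [ 0.3  0.8 -1.2] [0.0007 0.0002 0.0007]
0.65 [-0.6 -0.5 -1.8] [0.0006 0.0002 0.0005]
0.9 [-0.2 -0.2 -1.3] [0.0006 0.0002 0.0004]
1.15 [ 0.3 -0.3 -1.7] [0.0005 0.0001 0.0004]
1.4 [ 0.4 -0.3 -0.7] [0.0004 0.     0.0003]
1.65 [-0.2 -0.4 -1. ] [ 0.0003 -0.      0.0002]
top [{'centre': [267.6, 250.1], 'score': 0.65}] [{'centre': [278.8, 118.9], 'score': 0.87}, {'centre': [191.5, 269.7], 'score': 0.85}, {'centre': [308.2, 208.1], 'score': 0.8}]
scene [{'centre': [332.7, 248.6], 'score': 0.56}, {'centre': [399.2, 209.9], 'score': 0.53}] [{'centre': [338.7, 220.2], 'score': 0.95}, {'centre': [298.7, 314.5], 'score': 0.92}, {'centre': [468.7, 264.5], 'score': 0.74}]
0.1 [294.2487732  228.74542763] [365.54495971 198.00832622]
0.9 [285.83034216 246.14302883] [380.54145403 201.83818895]
1.2 [278.9360796  250.32541988] [387.66462185 204.7303168 ]
1.4 [273.63467353 252.09194331] [392.44789438 206.93922622]
1.65 [266.55825448 253.04276146] [398.18648616 209.88975445]
10.0167
```

View pics/k1z.png

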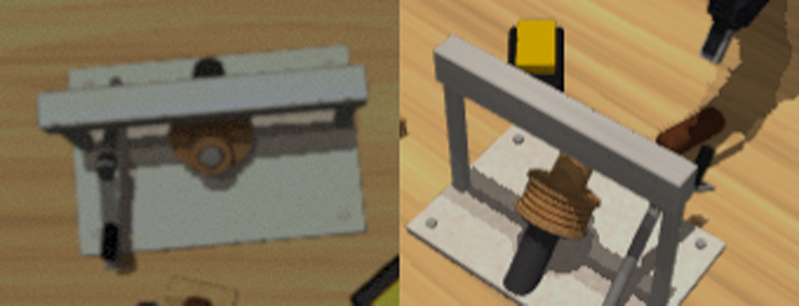

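The keeper now lies aside: the knob shows at about (267,253) in the top view, which matches 1.65 rad. The spindle end is free at about (309.4,216.4). I'll refine its lateral offset and grip the collar.

```bash
python3 - <<'E'
from h import *
let_go()
movep(ST.sp([0,0,.2]),tool(0))  # clear of the top view? retreat height only
E
python3 - <<'E'
from h import *
im=cv2.imread("pics/k1.png"); f=grab_frame("top")
p=proj(f,ST.sp([0,0,.086])); hsv=cv2.cvtColor(im,cv2.COLOR_BGR2HSV)
x0,y0=int(p[0])-9,int(p[1])-11
print(p, "\n",hsv[y0:y0+18,x0:x0+19,1]); print(x0,y0)
E
```

```text
[309.68492437 217.22331943] 
 [[149 152 195 125 152 133 139 120 125 174 133 130 142 139 142 172 177 128
  153]
 [154 179 172 147 174 133 148 137 152 154 179 154 164 161 136 153 130 166
  125]
 [120 209 127 158 162 166 144 131 136 145 128 126 149 131 153 162 166 125
  138]
 [177 159 141 117 137 136 142 144 142 136 136 140 132 144 147 151 119 141
  165]
 [156 160 176 140 151 159 140 133 133 133 143 145 140 129 151 149 142 177
  123]
 [151 139 135 142 139 153 136 130 120 115 116 119 127 136 144 135 165 148
  123]
 [130 123 133 135 147 142 115  87  76  52  67  72  92 119 136 152 143 150
  160]
 [141 124 145 133 147 114  72  40  31  28  29  34  47  85 119 147 136 141
  134]
 [140 128 139 144 132  77  35  13  18  22  12  26  17  29  93 148 145 141
  150]
 [170 141 152 143 129  47  32  28  28  26  18  24  10  20  82 131 138 146
  163]
 [146 137 144 144 109  34  23  27  25  23  16  31  29  32  64 135 146 135
  145]
 [133 132 143 142  98  36  19  32  16  25  24  19  20  33  86 135 139 148
  131]
 [142 133 144 139 124  54  28  20  29  20  26  17  17  24 108 134 140 140
  146]
 [125 150 147 135 153  94  66  40  29  17  31  11  49  90 121 132 144 134
  132]
 [ 91 115 129 143 148 129 114  78  47  40  31  58  77 136 133 133 140 111
   77]
 [ 54  82 103 114 111 129 138 132 101  89 107 121 144 142 149 126 113  71
   51]
 [ 29  43  62  68  97 112 124 146 145 145 126 134 134 132 134 114  75  57
   38]
 [ 23  27  53  41  55  65  89 106 132 132 131 123 123 105  90  67  48  41
   35]]
300 206
```

Spindle end measured at (309.2,216.4) against (309.7,217.2) predicted. That is only about 1 mm off in y and 1.5 mm in x, so I'll correct for it and go in.

```bash
cat >> h.py <<'E'
def G(z,dy=0): return ST.sp([.0012,.001+dy,z])
E
python3 - <<'E'
from h import *
movep(G(.16),tool(0))
print(move_l(G(.047),.1,until_force=6))
sleep(.2); f0=get_state()["contact_force"];t0=get_state()["wrist_torque"]
grab(40); sleep(.3)
s=get_state(); print(s["finger_gap"],s["grasp_force"],"dF spindle axes",(ST.S.T@(s["contact_force"]-f0)).round(2),"torque",(ST.S.T@(s["wrist_torque"]-t0)).round(3),s["clock"],(s["position"]-G(.047)).round(4))
E
```

```text
False
0.4459261207569038 40.168807078152895 dF spindle axes [ 0.89 -3.55  7.31] torque [-0.678  0.007 -0.027] 15.0417 [ 0.     -0.0005  0.0002]
```

```bash
python3 - <<'E'
from h import *
# baseline before the grasp ~ free hand; forces in spindle axes
def F(): 
    sleep(.15); s=get_state(); return (ST.S.T@s["contact_force"]).round(2),(ST.S.T@s["wrist_torque"]).round(3)
dy=0
move_l(G(.051),.03); a=F(); print("lift",a)
for _ in range(3):
    dy+=np.clip(a[0][1]/3.5*.001,-.001,.001); move_l(G(.051,dy),.03); a=F(); print(dy,a)
print(get_state()["clock"],get_state()["finger_gap"])
E
```

```text
lift (array([ 1.23, -2.29,  0.26]), array([-0.603,  0.42 , -0.05 ]))
-0.0006542857142857142 (array([ 1.07,  0.08, -1.66]), array([-0.042,  0.338,  0.05 ]))
-0.0006314285714285714 (array([ 1.29, -0.33, -3.04]), array([0.036, 0.289, 0.013]))
-0.0007257142857142857 (array([ 1.36,  0.76, -2.88]), array([0.044, 0.258, 0.006]))
16.675 0.44966961532704364
```

Lateral forces are near zero. I'll slide the reel off in guarded steps.

```bash
python3 - <<'E'
from h import *
dy=-.0007
for z in(.075,.1,.125,.15,.19):
    if move_l(G(z,dy),.06,until_force=8): print("STOP",z); break
    s=get_state(); print(z,(ST.S.T@s["contact_force"]).round(2),(ST.S.T@s["wrist_torque"]).round(3),s["grasp_force"].round(1))
print(s["clock"],s["finger_gap"])
E
```

```text
Traceback (most recent call last):
AttributeError: 'float' object has no attribute 'round'
```

```bash
python3 - <<'E'
from h import *
dy=-.0007
for z in(.1,.125,.15,.19):
    if move_l(G(z,dy),.06,until_force=8): print("STOP",z); break
    s=get_state(); print(z,(ST.S.T@s["contact_force"]).round(2),(ST.S.T@s["wrist_torque"]).round(3),s["grasp_force"])
print(s["clock"],s["finger_gap"])
E
```

```text
0.1 [-0.08  0.15 -1.83] [-0.191  0.398 -0.038] 40.955191853572614
0.125 [-0.24 -0.55 -1.14] [-0.089  0.567 -0.035] 40.94942887430079
0.15 [-2.74  0.5  -1.9 ] [ 0.025  1.1   -0.037] 40.87003309512511
0.19 [-2.47 -0.4  -2.8 ] [ 0.011  1.081 -0.018] 40.86949765915051
19.7417 0.4506121230565729
```

```bash
python3 - <<'E'
from h import *
down=R.from_matrix(R.from_euler('z',0).as_matrix()@np.diag([-1,1,-1])).as_rotvec()
move_l(G(.25,-.0007),.15)
movep([.45,-.08,.28],down)
movep([.641,-.18,.17],down)
sleep(.3);s=get_state(); print(s["contact_force"].round(2),s["wrist_torque"].round(3),s["finger_gap"],s["clock"],s["q"].round(2))
f=grab_frame("top");g=grab_frame("scene")
for c,fr in(("top",f),("scene",g)):
    print(c,[(np.round(d["centre"],1),round(d["score"],2)) for d in tip_of(c,"reel_center")+tip_of(c,"reel")],proj(fr,[.641,-.18,.163]),proj(fr,[.641,-.18,.123]), "tray",[np.round(d["centre"],1) for d in tip_of(c,"tray_in")],proj(fr,[.641,-.18,.006]))
cv2.imwrite("pics/t1.png",cv2.resize(np.hstack([f["img"][110:250,370:540],g["img"][90:230,160:330]])[:,:,::-1],None,fx=2.35,fy=2.35,interpolation=cv2.INTER_CUBIC))
E
```

```text
[ 0.33 -0.42 -2.2 ] [-0.033  0.005 -0.014] 0.4488058819261103 22.4583 [-0.38  0.58  0.05  1.04  0.   -0.38]
top [(array([462.6, 176. ]), 0.97), (array([281. , 119.1]), 0.85), (array([281.3, 127. ]), 0.92), (array([458.2, 175.3]), 0.91), (array([193.1, 268. ]), 0.81), (array([311.1, 196.8]), 0.24)] [461.1494874 171.9679915] [456.92059933 175.58884624] tray [array([446.5, 184.2]), array([394. , 283.9])] [446.0145908  184.91361761]
scene [(array([302.9, 313.6]), 0.73), (array([228.7, 152.8]), 0.7), (array([465.1, 262. ]), 0.6), (array([298.2, 319.7]), 0.92), (array([462.1, 270.9]), 0.73), (array([235.2, 165.1]), 0.61)] [228.40449099 152.47163845] [230.8303687  163.34862845] tray [array([235.5, 189.2]), array([391.7, 205.3]), array([395.3, 209.7])] [237.34402033 192.32872608]
```

View pics/t1.png

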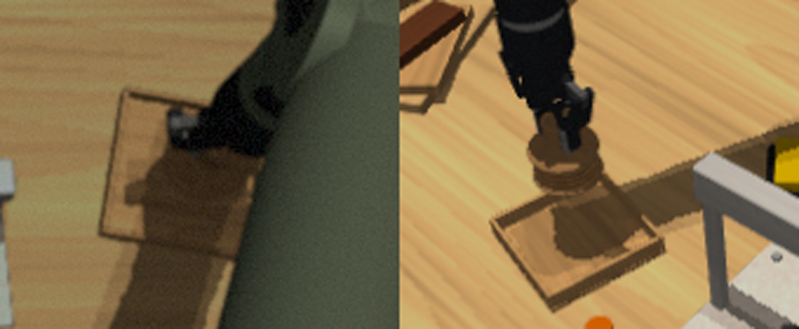

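The scene crop shows the reel upright under the gripper at about (565,165), centred over the tray. I'll lower it gently until it touches.

```bash
python3 - <<'E'
from h import *
p=np.array([.641,-.18,0])
print(move_l(p+[0,0,.075],.1,until_force=8))
print(move_l(p+[0,0,.045],.02,until_force=2.5))
s=get_state(); print(s["position"],s["contact_force"].round(2),s["wrist_torque"].round(3),s["finger_gap"],s["clock"])
E
```

```text
False
True
[ 0.64087275 -0.18018316  0.05423224] [-0.4  -0.56  4.02] [ 0.06  -0.06  -0.061] 0.44674657021838643 24.95
```

```bash
python3 - <<'E'
from h import *
sleep(.2); let_go(); sleep(.2)
p=get_state()["position"]; move_l([p[0],p[1],.2],.12)
movep([.4,-.3,.3],get_state()["eef_rot"])
sleep(.3)
f=grab_frame("top");g=grab_frame("scene")
print(get_state()["clock"],[(np.round(d["centre"],1),round(d["score"],2)) for d in tip_of("top","reel_center")],proj(f,[.641,-.18,.046]))
cv2.imwrite("pics/e1.png",cv2.resize(np.hstack([f["img"][110:310,230:500],g["img"][120:320,190:460]])[:,:,::-1],None,fx=1.48,fy=1.48,interpolation=cv2.INTER_CUBIC))
E
```

```text
28.75 [(array([450.2, 187. ]), 0.96), (array([280.9, 121.8]), 0.9), (array([189.8, 269.8]), 0.65), (array([357.8, 133.7]), 0.65), (array([269.2, 253.2]), 0.47)] [449.51977676 181.91869269]
```

View pics/e1.png

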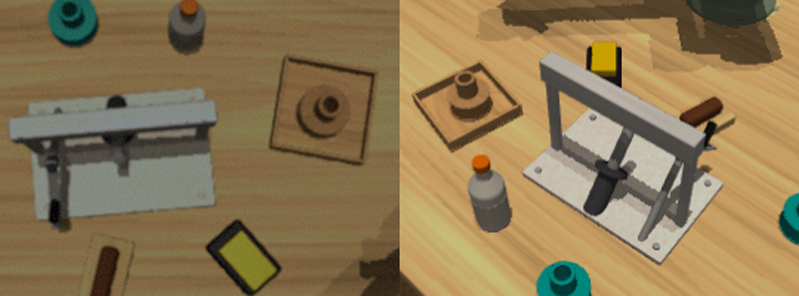

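The reel lies flat in the tray with its collar up, at about (325,110) in the top crop. The keeper is still aside with its knob at (55,212), and the bystanders have not moved.

```bash
python3 -c "
from cell import *
print(sign_off())"
```

```text
the job is handed in; nothing more can be done
None
```

The job is handed in: the keeper is swung aside (about 1.65 rad), the reel is off the spindle and lies flat, collar up, in the wooden tray, and the last pictures (at about 29 s of the 54 s) show the battery, glue bottle and sanding block where they were.

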